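# Raise the router cutter by two true turns of a slack handwheel, then lock it

## Robot

A 6-joint arm with a two-finger parallel gripper is mounted at the origin on the work surface. World frame = base frame: x ahead of the robot, y to its left, z up, the work surface at z = 0. Lengths are in m, angles in rad, forces in N, time in s.
With the tool pointing down it reaches from about 0.275 to 0.85 m from the base axis. Payload 5.2 kg.
Tool frame: the origin (TCP) lies at the centre of the arm's flange, where the gripper is bolted on; the fingertips stand 173 mm ahead of it and the grasp point (between the pads) lies 155 mm ahead of it; x points along the fingers, y is the direction in which the jaws open and shut, and the axes are right-handed (so a half turn about x gives the same grasp; the last joint's range is limited). The gripper opens to 85 mm and grips with 20 to 120 N. Pads are 22 mm wide; open, the fingers measure 114 mm over their backs; the gripper's body (76 mm by 85 mm) begins 54 mm behind the grasp point. The pads swing forward as they close: fully open they stand 13 mm farther back than shut.
Start: joints at [-1.495, 0.259, 1.535, -0, 1.348, -0.203], TCP at [0.151, -0.529, 0.405] pointing down, gripper open.
Joint ranges: [-3.14, 3.14], [-0.91, 2.08], [0.19, 2.58], [-1.22, 4.36], [0.22, 2.71], [-3.12, 3.12]. Speed limits (rad/s): [2.57, 2.57, 3.14, 3.14, 3.14, 3.14].

## Interface

Orientations are given as a rotation vector (axis times angle).
In Python, from rig import robot gives the robot as it stands. The module is installed in compiled form; this text tells all that it offers. Calls block until the motion is done:
- robot.move_pose(position, orientation): joint-space move of the TCP to a pose.
- robot.move_linear(position, orientation=None, max_speed=0.15): straight line of the TCP; orientation=None keeps the orientation; max_speed is the mean speed in m/s.
- robot.move_joints(angles): joint-space move.
- robot.gripper_to(opening, squeeze=None): opening from 0.0 (shut) to 1.0 (fully open); squeeze is the grip in N (None keeps the last); returns when the fingers have stopped.
- robot.hold(seconds).
- robot.ik(position, orientation): joint angles nearest the present ones, or None.
- robot.camera(name): name is "scene" or "side" or "wrist"; returns a dict with "frame" (400x640x3 uint8, blue, green, red), "mtx" (3x3 intrinsics, pixels), "extrinsics" (4x4, takes a point from camera to world coordinates). Camera axes: x right, y down, z forward; pixel columns grow to the right and rows downward; lengths in m; the calibration is good to about 2 mm. A picture is of the moment at which its call begins. There is no depth.
A pose or a line that the arm cannot do raises robot.MotionError and nothing moves.
- robot.job_done(): hands the job in, once; it reports no verdict.
Readings, each from a call of its own:
- robot.get_time(): time.
- robot.get_joint_positions(): joint angles.
- robot.get_joint_velocities(): joint speeds.
- robot.get_joint_torque(): joint torques, N m.
- robot.get_tool_pos(): TCP position.
- robot.get_ee_rot(): TCP orientation.
- robot.get_ft_force(): force on the tool from outside, world axes, zero at the start.
- robot.get_torque(): the same for the moment, N m.
- robot.get_width(): opening from 0.0 (shut) to 1.0 (fully open).
Only numpy, scipy, OpenCV 4.12 (cv2) and the standard library are available. Lean on these libraries where they do the work, as an engineer would, in place of code of your own. Each camera call takes 0.05 s, during which the arm holds its last target.

## Task

Raise the router cutter for the next pass by exactly two full turns of real lift: hold the red handle lightly, wind the handwheel clockwise with it, first taking up the wheel's slack, and count the two turns only from where the wheel bites and starts to move the cutter. Do not overshoot and wind back, do not force the wheel or touch the cutter. Then swing the orange lock lever round clockwise up to its stop with light force, let go of everything and leave the other things where they lie.

Things in the scene. Friction and masses are not known exactly. Their poses are not given: they have to be found in the camera images.
- station: aluminium router insert plate screwed to the bench, 250 x 350 x 8 mm, with a dark grey ring round the cutter. Origin: centre of its underside on the bench; x is its 250 mm direction (away from the robot at yaw 0), y its 350 mm direction (left), z up. The wheel stands on its +y half, the cutter at (30, 0) mm, the lock lever on its -y half.
- wheel: black three-spoked handwheel, 144 mm across its 14 mm thick rim, lying level. Origin: on its vertical axis, 12 mm above the bench; rim and spokes lie 68 to 82 mm, the hub (34 mm across, steel cap) up to 88 mm above the bench. Its x axis points to the handle. Seen from above, clockwise raises the cutter, 1.0 mm a turn once the slack is out.
- wheel_axis (a point): the wheel's axis at mid-rim height, 75 mm above the bench. The wheel is loose on its screw: at the start it turns clockwise nearly freely (under 1 N at the handle) through a hidden slack of 0.05 to 0.85 turn, then bites and drags steadily with 0.6 N m (11 N at the handle, along its circle) as the cutter rises. Turning back opens the slack again; wound down, the lift stops after one turn.
- handle_mid (a point): middle of the red upright revolving handle on the wheel: 23 mm thick, 58 mm tall, spins freely on its own pin so that it can be held with a fixed grip while the wheel goes round. It stands 56 mm from the wheel's axis; this point is 115 mm above the bench, the handle reaches from 86 to 144 mm. Hold it lightly: 20 to 40 N of grip is plenty.
- lift: router cutter, red, 16 mm thick with steel edges, pointing up out of the plate. Origin: centre of its top face, 15 to 21 mm above the bench at the start. It only slides up and down.
- lock_pivot (a point): vertical axis of the lock lever, 30 mm above the bench.
- lever_tip (a point): centre of the round knob at the lever's end (19 mm thick, 24 to 42 mm above the bench), 74 mm from the pivot axis.
- lever: orange lock lever on its steel boss (40 mm high), 83 mm long from its pivot; its bar is 13 mm thick, 26 to 38 mm above the bench. Origin: on the pivot axis at bench height; it points along its own -y. Open at the start (within 0.2 rad of the plate's -y), it swings clockwise seen from above to its stop at 1.4 rad, near the plate's -x. It turns with 0.2 N m (3 N at the knob) and stays where left.
- setup_bar: loose brass bar, 12 x 80 x 12 mm, lying on the plate.
- test_piece: loose rebated piece of light wood, 55 x 45 x 32 mm, lying on the plate beyond the cutter.
- hammer: loose hammer, 270 mm, on the bench.
- nail_tin: loose flat green tin of nails, 90 mm across, 23 mm high, on the bench.
- marker: loose marker pen, 140 mm, on the bench.
- sanding_block: loose cork sanding block, 110 x 65 x 34 mm, on the bench.
- wrench: loose wrench, 190 mm, on the bench.

How it is judged:
On the way, in this order (a step that is already met when the one before it is completed fails the run):
1. the cutter has been raised by two true turns (2.0 mm, give or take 0.1 mm) with the lock lever still open (distance of lift from where it was at the start of the episode between 0.0019 and 0.0021 m and angle between the y axis of lever and the y axis of station, either way round below 0.5 rad), for 0.2 s.
2. the lock lever has been swung up to its stop (angle between the y axis of lever and the y axis of station, either way round above 1.25 rad), for 0.2 s.
At the end, for the whole second after the job is handed in: The cutter stands 1.9 to 2.1 mm higher than at the start (two turns of real lift, give or take a tenth of a turn), the lock lever is within 0.15 rad of its stop, and the wheel is at rest (distance of lift from where it was at the start of the episode between 0.0019 and 0.0021 m and angle between the y axis of lever and the y axis of station, either way round above 1.25 rad and linear speed of wheel below 0.01 m/s and angular speed of wheel below 0.05 rad/s); the robot touches nothing.
It fails at once if the cutter overshoots: raised by more than 2.3 mm (distance of lift from where it was at the start of the episode above 0.0023 m).
It fails at once if the cutter is touched (contact force between any of the fingers, the arm and lift above 1 N).
It fails at once if the wheel or its handle is squeezed and strained with more than 120 N in all (the grip of both fingers counted) (contact force between anything else and wheel above 120 N).
It fails at once if the lock lever is pressed with more than 40 N (contact force between anything else and lever above 40 N).
It fails at once if a bystander is moved by more than 15 mm (distance of any of setup_bar, test_piece, hammer, nail_tin, marker, sanding_block, wrench from where it was at the start of the episode above 0.015 m).
It also fails if it takes over 72 s, if anything falls off the work surface, if the arm or the gripper's body presses on something with over 40 N, if the wrist force passes 120 N, or if a joint passes its speed limit or range.

## Working session

There is one attempt and no reset: what is moved stays moved. The work goes in short steps, each a Python script; the robot and the scene stay as the last script left them, time stands still between calls to the robot, and variables do not carry over. Pictures are saved under pics/ and viewed, and the job is handed in when it is done.

```bash
mkdir -p pics; ls
python3 - <<'E'
from rig import robot
import cv2
for n in ["scene","side","wrist"]:
    c=robot.camera(n); cv2.imwrite(f"pics/{n}0.png",c["frame"]); print(n,c["mtx"].round(1).tolist(),c["extrinsics"].round(3).tolist())
print(robot.get_time(),robot.get_ee_rot(),robot.get_tool_pos())
E
```

```text
pics
scene [[379.6, 0.0, 317.2], [0.0, 379.6, 201.2], [0.0, 0.0, 1.0]] [[0.579, 0.511, -0.635, 1.23], [0.815, -0.354, 0.459, -0.553], [0.01, -0.784, -0.621, 0.796], [0.0, 0.0, 0.0, 1.0]]
side [[389.0, 0.0, 319.6], [0.0, 389.0, 195.4], [0.0, 0.0, 1.0]] [[0.986, -0.11, 0.121, 0.366], [-0.164, -0.639, 0.751, -1.135], [-0.006, -0.761, -0.649, 1.007], [0.0, 0.0, 0.0, 1.0]]
wrist [[355.2, 0.0, 326.2], [0.0, 355.2, 197.3], [0.0, 0.0, 1.0]] [[0.275, -0.911, -0.307, 0.23], [-0.961, -0.261, -0.087, -0.506], [-0.001, 0.319, -0.948, 0.373], [0.0, 0.0, 0.0, 1.0]]
0.15 [ 2.07283164  0.29230083 -2.0726075 ] [ 0.15137022 -0.52860321  0.40405214]
```

View pics/scene0.png

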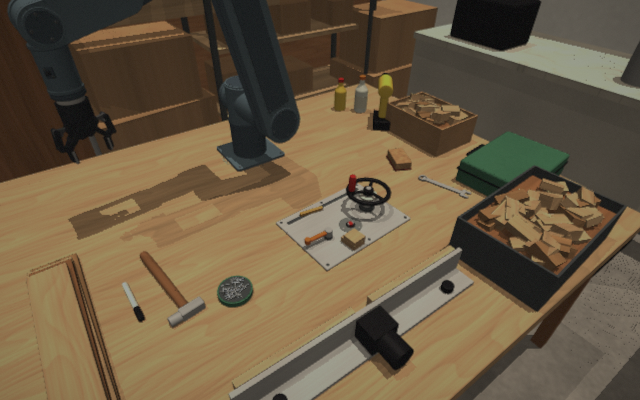

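View pics/side0.png

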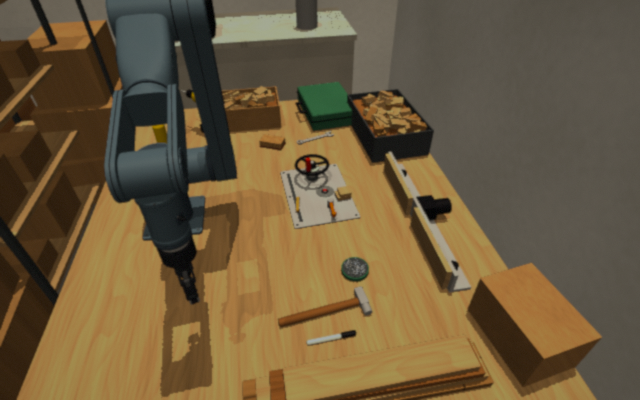

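View pics/wrist0.png

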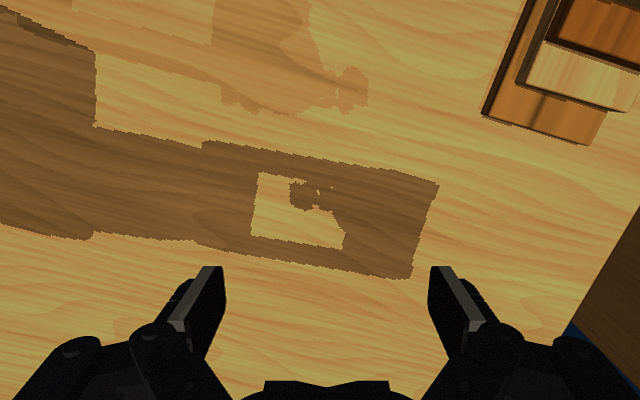

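The scene view shows the plate around (343,222), the black wheel at (368,192), its red handle at (352,184) and the orange lever at (318,238). The hammer, tin and marker lie well off to one side. I'll cast rays for rough positions, then take a closer wrist view.

```bash
cat > h.py <<'E'
from rig import robot
import cv2, numpy as np
from scipy.spatial.transform import Rotation as R
def ray(c,uv):
    K=c["mtx"];E=c["extrinsics"]
    d=E[:3,:3]@np.linalg.solve(K,[uv[0],uv[1],1.]);return E[:3,3],d
def onz(c,uv,z):
    o,d=ray(c,uv);return o+d*(z-o[2])/d[2]
def proj(c,p):
    E=c["extrinsics"];q=E[:3,:3].T@(np.array(p)-E[:3,3]);q=c["mtx"]@q;return q[:2]/q[2]
def cross(c1,u1,c2,u2):
    o1,d1=ray(c1,u1);o2,d2=ray(c2,u2)
    t=np.linalg.lstsq(np.c_[d1,-d2],o2-o1,rcond=None)[0]
    a=o1+t[0]*d1;b=o2+t[1]*d2;return (a+b)/2,np.linalg.norm(a-b)
def down(phi):  # tool x down, jaw axis y at angle phi in plan
    x=np.array([0,0,-1.]);y=np.array([np.cos(phi),np.sin(phi),0]);z=np.cross(x,y)
    return R.from_matrix(np.c_[x,y,z]).as_rotvec()
E
python3 - <<'E'
from h import *
s=robot.camera("scene");d=robot.camera("side")
for n,c,b in (("s",s,(270,160,420,275)),("d",d,(270,145,370,235))):
    cv2.imwrite(f"pics/{n}crop.png",cv2.resize(c["frame"][b[1]:b[3],b[0]:b[2]],None,fx=5,fy=5,interpolation=cv2.INTER_CUBIC))
for n,uv,z in (("wheel",(368,192),.075),("handle",(352,184),.115),("lever tip",(309,240),.033)):
    print(n,onz(s,uv,z).round(3))
for uv,z in (((312,164),.075),((309,164),.115),((332,213),.033)): print(onz(d,uv,z).round(3))
M=R.from_rotvec(robot.get_ee_rot()).as_matrix();print(M.round(2), np.degrees(np.arctan2(M[1,1],M[0,1])))
E
```

```text
wheel [0.545 0.138 0.075]
handle [0.525 0.087 0.115]
lever tip [ 0.582 -0.113  0.033]
[0.542 0.145 0.075]
[0.523 0.092 0.115]
[ 0.577 -0.112  0.033]
[[-0.    0.28 -0.96]
 [ 0.   -0.96 -0.28]
 [-1.   -0.   -0.  ]] -74.02542270256288
```

View pics/scrop.png

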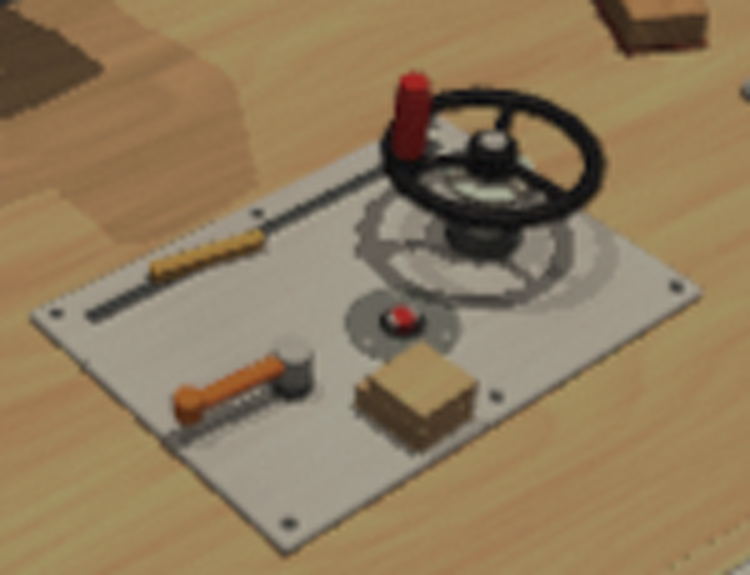

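View pics/dcrop.png

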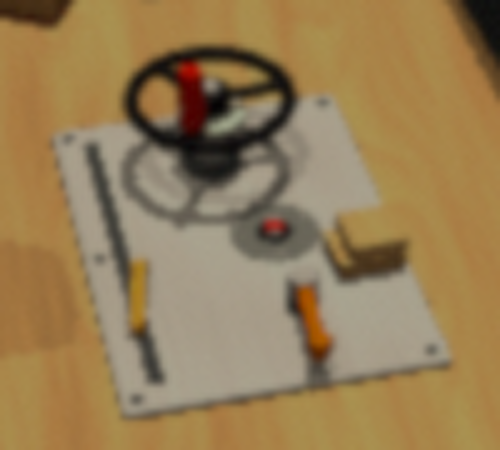

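Both views agree to about 7 mm: wheel ≈ (0.543, 0.14), handle ≈ (0.524, 0.09), knob ≈ (0.58, -0.112). The setup bar lies in the slot on the robot's side, and the test piece is beyond the cutter. Next is the close wrist view.

Run:
```python
from h import *
robot.move_pose([0.57,0.03,0.44],down(-np.pi/2))
c=robot.camera("wrist");cv2.imwrite("pics/w1.png",c["frame"]);np.savez("w1.npz",**c)
print(robot.get_time(),robot.get_joint_positions(),c["extrinsics"].round(3).tolist(),robot.get_ft_force())
```

```text
2.7833 [-1.44250328e-01  2.75863306e-01  1.42563700e+00 -2.13547651e-04
  1.44023508e+00  1.42783523e+00] [[-0.001, -0.948, -0.319, 0.652], [-1.0, 0.001, -0.001, 0.029], [0.001, 0.319, -0.948, 0.409], [0.0, 0.0, 0.0, 1.0]] [-0.11804333 -1.41288756 -0.11302885]
```

View pics/w1.png

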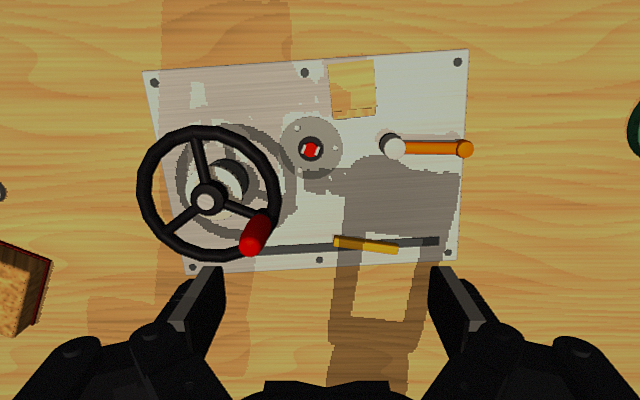

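The wrist view shows the hub cap at (205,201), the handle with its top near (250,244), the cutter at (311,150), the lever boss top at (395,147), the knob at (466,149), the test piece at (352,90) and the setup bar at (365,244). Now the refined measurements.

Run:
```python
from h import *
c=dict(np.load("w1.npz"));f=c["frame"]
hsv=cv2.cvtColor(f,cv2.COLOR_BGR2HSV)
def blobs(m,name,mn=20):
    n,l,st,ce=cv2.connectedComponentsWithStats(m.astype(np.uint8))
    for i in range(1,n):
        if st[i,4]>mn: print(name,st[i].tolist(),ce[i].round(1))
    return l
H,S,V=[hsv[...,i].astype(int) for i in range(3)]
blobs(((H<4)|(H>175))&(S>180)&(V>70),"red")
l=blobs((H>8)&(H<17)&(S>200)&(V>130),"orange",60)
dark=(V<45);
sub=np.zeros_like(dark);sub[110:275,125:295]=dark[110:275,125:295]
blobs(sub,"dark",300)
cap=np.zeros_like(dark);cap[190:213,192:220]=(V>80)[190:213,192:220]
blobs(cap,"cap",20)
cv2.imwrite("pics/w1z.png",cv2.resize(f[105:275,125:485][:, :180],None,fx=4.2,fy=3.5,interpolation=cv2.INTER_CUBIC)[:600])
cv2.imwrite("pics/w1y.png",cv2.resize(f[55:275,300:480],None,fx=2.7,fy=2.7,interpolation=cv2.INTER_CUBIC))
```

```text
red [304, 142, 13, 15, 141] [309.9 149.2]
red [238, 215, 25, 42, 706] [251.  237.8]
orange [406, 142, 52, 4, 149] [431.2 143.5]
orange [458, 142, 16, 16, 76] [467.2 150.6]
orange [405, 150, 51, 4, 125] [428.2 152.1]
dark [136, 125, 146, 137, 6859] [203.6 188.9]
dark [210, 158, 39, 37, 450] [235.3 171.3]
cap [197, 194, 17, 16, 219] [205.  201.5]
```

View pics/w1z.png

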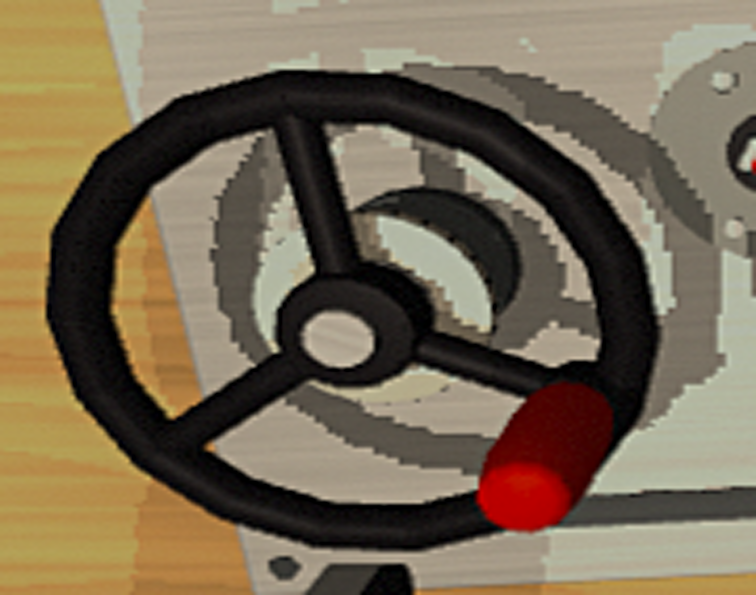

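View pics/w1y.png

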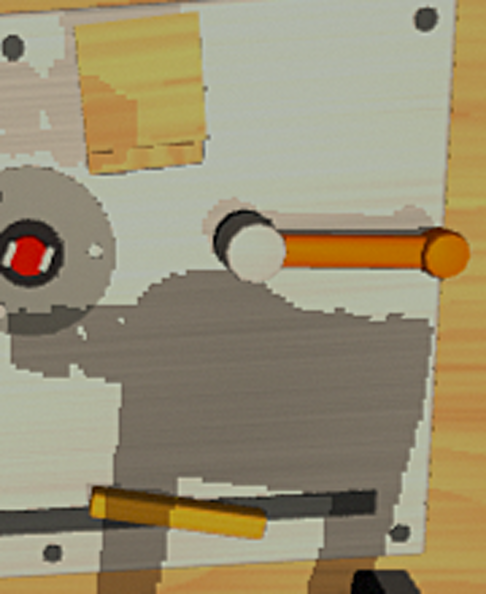

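Run:
```python
from h import *
c=dict(np.load("w1.npz"));f=c["frame"]
hub=onz(c,(205.,201.5),.088);ht=onz(c,(250.,247.9),.144)
print("hub",hub,"handle",ht,"r",np.linalg.norm((ht-hub)[:2]))
V=cv2.cvtColor(f,cv2.COLOR_BGR2HSV)[...,2]
m=np.zeros(V.shape,np.uint8);m[110:265,125:284]=(V<45)[110:265,125:284]
m[:180,283:]=0
k,_=cv2.findContours(m,cv2.RETR_EXTERNAL,cv2.CHAIN_APPROX_NONE);k=max(k,key=cv2.contourArea)[:,0]
P=np.array([onz(c,p,.075)[:2] for p in k.astype(float)])
P=P[np.abs(np.linalg.norm(P-hub[:2],axis=1)-.072)<.006]
from scipy.optimize import least_squares
r=least_squares(lambda q:np.linalg.norm(P-q[:2],axis=1)-q[2],[*hub[:2],.072],loss="soft_l1",f_scale=.001);print("rim fit",r.x,len(P))
bt=onz(c,(300+256/2.7,55+252/2.7),.040);kn=onz(c,(300+447/2.7,55+253/2.7),.042)
print("boss",bt,"knob",kn,np.linalg.norm((kn-bt)[:2]))
print("cutter",onz(c,(309.9,149.2),.018))
C=[onz(c,p,.008) for p in ((143,71),(469,49),(458,262))];print("corners",np.round(C,4).tolist(),[np.linalg.norm(C[i]-C[i+1]) for i in (0,1)])
s=robot.camera("scene");d=robot.camera("side")
# two-view check of handle top
print(cross(s,(270+414/5,160+81/5),c,(250,247.9)),cross(s,(270+492/5,160+142/5),c,(205,201.5)))
print("testpiece edge",[onz(c,(300+x/2.7,55+y/2.7),.04).round(3) for x,y in((205,12),(203,150),(93,160))],"bar",[onz(c,(300+x/2.7,55+y/2.7),.02).round(3) for x,y in((95,495),(264,525))])
```

```text
hub [0.53997942 0.14520197 0.088     ] handle [0.51885411 0.09227817 0.144     ] r 0.0569842720977993
rim fit [0.53975861 0.14573663 0.07085617] 391
boss [ 0.58193225 -0.04278485  0.04      ] knob [ 0.58182894 -0.11619568  0.042     ] 0.0734109100200158
cutter [0.57689797 0.04720375 0.018     ]
corners [[0.6591, 0.2238, 0.008], [0.6804, -0.1202, 0.008], [0.4302, -0.1381, 0.008]] [np.float64(0.3447100551168223), np.float64(0.2508362732423001)]
(array([0.5156243 , 0.09456617, 0.13616377]), np.float64(0.0015974221936662042)) (array([0.53680638, 0.1477928 , 0.07987705]), np.float64(0.0009549535479973491))
testpiece edge [array([ 0.669, -0.019,  0.04 ]), array([ 0.621, -0.021,  0.04 ]), array([0.617, 0.021, 0.04 ])] bar [array([0.469, 0.018, 0.02 ]), array([ 0.454, -0.058,  0.02 ])]
```

The checks hold: handle radius 57 mm (56 given), lever length 73.4 mm (74), plate sides 345 x 251 mm, yaw ≈ 0.06 rad. I'll grasp the handle lightly.

Run:
```python
from h import *
o=down(-np.pi/2)
h=np.array([.5190,.0925])
robot.gripper_to(0.55,25)
robot.move_pose([*h,.35],o)
robot.move_linear([*h,.273],max_speed=.1)
print(robot.get_time(),robot.get_ft_force().round(2))
c=robot.camera("wrist");cv2.imwrite("pics/w2.png",c["frame"])
robot.gripper_to(0.0,25)
print(robot.get_time(),robot.get_ft_force().round(2),robot.get_width()*85,robot.get_tool_pos(),robot.get_joint_positions().round(2))
c=robot.camera("wrist");cv2.imwrite("pics/w3.png",c["frame"])
```

```text
4.8167 [ 0.21 -0.01 -0.53]
5.2 [0.49 1.51 3.02] 21.965764165864975 [0.51932787 0.09274622 0.27370835] [-0.04  0.34  1.76  0.    1.03  1.54]
```

View pics/w3.png

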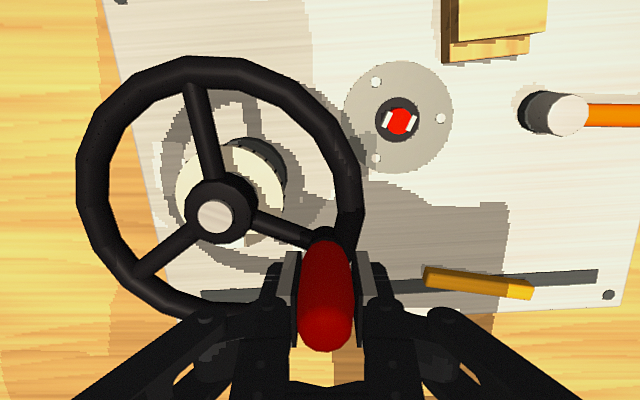

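```bash
cat > wind.py <<'E'
from h import *
import sys,json
C=np.array([.5399,.1455]);
def run(a0,a1,step,r,C=C,speed=.12,stop=None,z=.273):
    """wind from angle a0 to a1 (deg, decreasing)"""
    n=max(1,int(round((a0-a1)/step)));out=[];hits=0
    for a in np.linspace(a0,a1,n+1)[1:]:
        t=np.radians(a);e=np.array([np.cos(t),np.sin(t)])
        robot.move_linear([*(C+r*e),z],max_speed=speed)
        f=robot.get_ft_force();p=robot.get_tool_pos()[:2]-C
        tan=np.array([e[1],-e[0]])  # clockwise
        out.append((a,np.degrees(np.arctan2(p[1],p[0])),np.linalg.norm(p)*1e3,f[:2]@tan,f[:2]@e,f[2],robot.get_time()))
        print(*["%.2f"%x for x in out[-1]],flush=True)
        if abs(f[:2]@e)>35 or np.linalg.norm(f)>45: print("FORCE");break
        hits=hits+1 if -(f[:2]@tan)>6 else 0
        if stop and hits>=stop: print("BITE");break
    return out
E
python3 - <<'E'
from wind import *
a=np.degrees(np.arctan2(.0925-C[1],.5190-C[0]));print(a)
run(a,a-60,12,.0565,stop=2)
E
```

```text
-111.52128241829985
-123.52 -123.90 56.29 -0.23 -0.44 4.32 5.50
-135.52 -136.00 56.23 0.77 -0.76 4.97 5.75
-147.52 -147.78 56.11 1.18 -1.84 5.21 6.00
-159.52 -159.53 56.00 0.54 -2.22 5.72 6.25
-171.52 -171.39 55.90 0.88 -1.32 6.50 6.50
```

Run:
```python
from wind import *
run(-171.52,-171.52-264,8,.0565,stop=1)
```

```text
-179.52 -179.26 55.84 -0.03 -2.13 6.40 6.75
-187.52 172.72 55.75 0.33 -1.30 7.40 7.00
-195.52 164.63 55.70 0.06 -1.14 6.67 7.25
-203.52 156.55 55.65 -0.15 -1.48 6.93 7.50
-211.52 148.46 55.64 0.19 -1.07 7.36 7.75
-219.52 140.38 55.64 -0.57 -0.45 9.75 8.00
-227.52 132.25 55.63 1.05 -0.79 8.32 8.25
-235.52 124.15 55.67 -0.85 -0.47 9.07 8.50
-243.52 116.02 55.70 0.46 0.29 9.39 8.75
-251.52 108.93 55.87 -3.76 0.30 11.47 9.00
-259.52 101.88 56.07 -8.25 0.95 13.15 9.25
BITE
```

Run:
```python
from wind import *
print(robot.get_tool_pos(),robot.get_ee_rot(),down(-np.pi/2),robot.get_ft_force().round(2),robot.get_torque().round(2),robot.get_width()*85)
c=robot.camera("wrist");cv2.imwrite("pics/w4.png",c["frame"]);np.savez("w4.npz",**c)
s=robot.camera("side");cv2.imwrite("pics/s4.png",cv2.resize(s["frame"][100:240,230:390],None,fx=4,fy=4,interpolation=cv2.INTER_CUBIC))
```

```text
[0.52835339 0.20037259 0.27327953] [ 2.21442292e+00 -5.40876741e-04 -2.22575464e+00] [ 2.22144147e+00  6.80120296e-17 -2.22144147e+00] [-8.29 -0.56 13.15] [-0.4   1.15 -0.01] 21.551283134859837
```

View pics/w4.png

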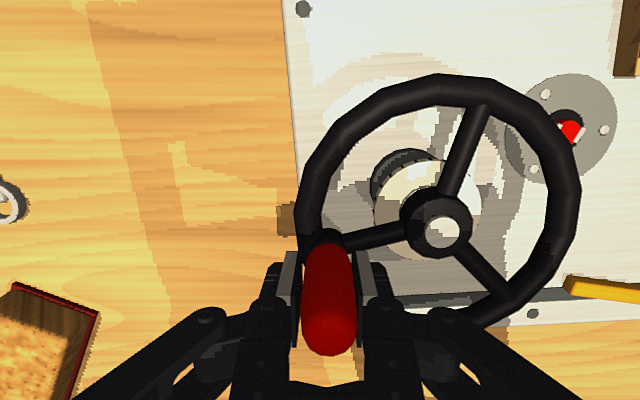

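View pics/s4.png

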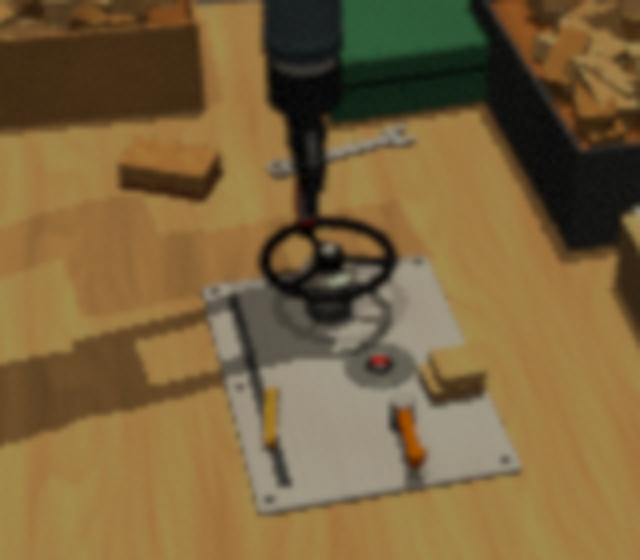

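The grip looks unchanged: handle base at (326,240) and top at (328,330), the same as after the grasp, with no slip. The drag began between about -245° and -258°. I'll continue in small steps to see the plateau, raising z slightly to take off the vertical load.

Run:
```python
from wind import *
run(-259.52,-259.52-96,8,.0565,z=.274)
```

```text
-267.52 94.48 56.07 -8.03 0.17 10.29 9.60
-275.52 86.40 56.19 -8.28 0.52 10.23 9.85
-283.52 78.34 56.29 -8.44 2.12 9.57 10.10
-291.52 70.27 56.39 -7.84 1.69 10.10 10.35
-299.52 62.19 56.51 -7.89 3.75 7.95 10.60
-307.52 54.09 56.60 -9.30 3.14 7.91 10.85
-315.52 46.01 56.66 -8.34 3.91 7.37 11.10
-323.52 37.92 56.73 -8.42 2.85 4.83 11.35
-331.52 29.81 56.77 -8.44 3.55 4.17 11.60
-339.52 21.72 56.83 -8.04 4.38 4.80 11.85
-347.52 13.62 56.85 -8.34 3.28 3.75 12.10
-355.52 5.56 56.90 -8.26 2.13 2.96 12.35
```

The drag plateaus at about 8.3 N (rest value) and was only partial at -251.5°, so the bite is at -249° ± 5°. Two turns end at tool angle ≈ -970°. I'll wind most of the way, then check before the end.

Run:
```python
from wind import *
run(-355.52,-940,12,.0563,z=.274)
c=robot.camera("wrist");cv2.imwrite("pics/w5.png",c["frame"]);np.savez("w5.npz",**c)
```

```text
-367.45 -6.76 56.88 -7.81 1.97 1.53 12.60
-379.38 -18.75 56.90 -6.92 1.49 1.74 12.85
-391.30 -30.72 56.95 -6.96 1.56 0.96 13.10
-403.23 -42.61 56.93 -7.52 0.79 0.39 13.35
-415.16 -54.43 56.90 -6.46 0.33 -0.61 13.60
-427.09 -66.28 56.88 -6.15 -1.43 -0.10 13.85
-439.02 -78.09 56.78 -7.02 -1.16 -1.27 14.10
-450.95 -89.85 56.67 -6.61 -2.58 -2.04 14.35
-462.87 -101.62 56.55 -6.47 -2.58 -1.85 14.60
-474.80 -113.35 56.36 -6.71 -2.49 -3.23 14.85
-486.73 -125.09 56.19 -6.38 -3.60 -2.16 15.10
-498.66 -136.93 55.99 -7.52 -3.70 -3.06 15.35
-510.59 -148.81 55.82 -6.57 -3.48 -1.85 15.60
-522.51 -160.77 55.67 -7.08 -3.57 -0.88 15.85
-534.44 -172.78 55.57 -6.36 -3.75 -0.02 16.10
-546.37 175.19 55.52 -5.79 -3.66 1.93 16.35
-558.30 163.25 55.50 -5.96 -2.98 3.06 16.60
-570.23 151.32 55.53 -5.74 -3.09 5.19 16.85
-582.16 139.41 55.56 -6.19 -3.06 8.25 17.10
-594.08 127.51 55.61 -6.63 -1.84 8.04 17.35
-606.01 115.60 55.74 -6.12 -0.56 9.25 17.60
-617.94 103.67 55.86 -6.95 -0.08 10.10 17.85
-629.87 91.69 56.01 -7.92 1.49 10.18 18.10
-641.80 79.67 56.15 -6.58 2.27 9.50 18.35
-653.72 67.67 56.30 -7.04 3.16 8.9
[... 361 characters left out ...]
6.89 -7.09 0.58 0.84 20.85
-773.01 -52.31 56.87 -8.15 -0.91 0.12 21.10
-784.93 -64.13 56.84 -7.01 -0.97 0.81 21.35
-796.86 -75.93 56.77 -6.52 -2.15 -0.23 21.60
-808.79 -87.71 56.68 -6.81 -3.05 -1.25 21.85
-820.72 -99.48 56.56 -6.53 -2.41 -2.66 22.10
-832.65 -111.23 56.43 -6.32 -3.28 -2.34 22.35
-844.57 -122.95 56.23 -6.16 -2.74 -1.69 22.60
-856.50 -134.78 56.08 -6.91 -3.16 -1.89 22.85
-868.43 -146.67 55.90 -6.37 -3.62 -2.26 23.10
-880.36 -158.62 55.79 -6.73 -3.36 -1.92 23.35
-892.29 -170.61 55.66 -6.03 -3.35 0.19 23.60
-904.22 177.37 55.61 -6.34 -3.64 2.31 23.85
-916.14 165.41 55.58 -6.49 -3.41 3.21 24.10
-928.07 153.50 55.57 -5.38 -2.86 5.82 24.35
-940.00 141.60 55.62 -5.61 -2.24 6.92 24.60
```

View pics/w5.png

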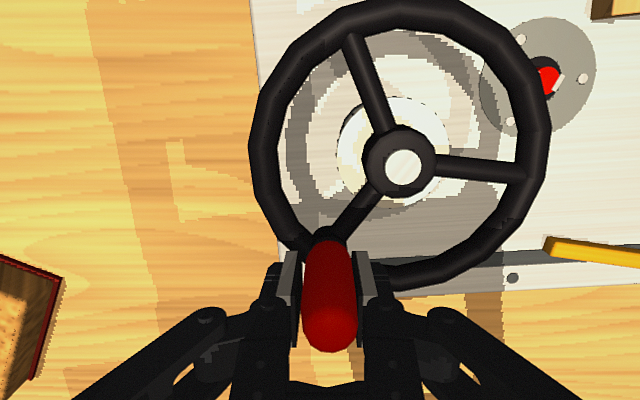

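The handle is still seated in the pads, base (326,238) and top (328,328). I'll wind the last part, release and lift straight up.

Run:
```python
from wind import *
run(-940,-972,8,.0563,z=.274)
robot.hold(.3)
c=robot.camera("wrist");cv2.imwrite("pics/w6.png",c["frame"]);np.savez("w6.npz",**c)
robot.gripper_to(0.55,25)
p=robot.get_tool_pos();print(p,robot.get_ft_force().round(2))
robot.move_linear([p[0],p[1],.36],max_speed=.15)
robot.move_pose([0.57,0.03,0.44],down(-np.pi/2))
c=robot.camera("wrist");cv2.imwrite("pics/w7.png",c["frame"]);np.savez("w7.npz",**c)
print(robot.get_time())
```

```text
-948.00 133.91 55.66 -6.89 -3.29 8.29 24.90
-956.00 125.97 55.70 -7.46 -2.22 9.88 25.15
-964.00 118.01 55.78 -8.38 -0.55 10.62 25.40
-972.00 110.02 55.84 -7.16 -0.68 11.17 25.65
[0.52249495 0.19885954 0.27350932] [ 0.8   0.26 -0.85]
27.9333
```

View pics/w7.png

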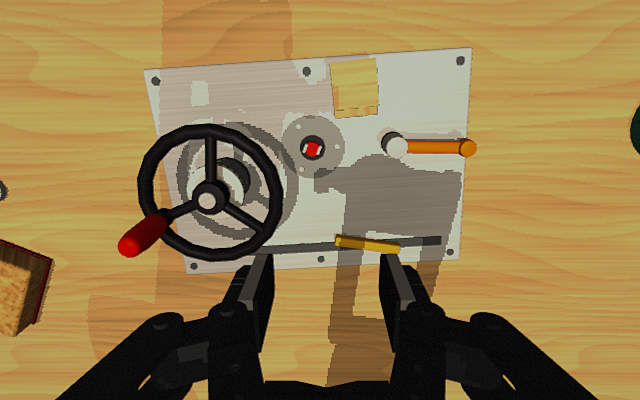

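View pics/w6.png

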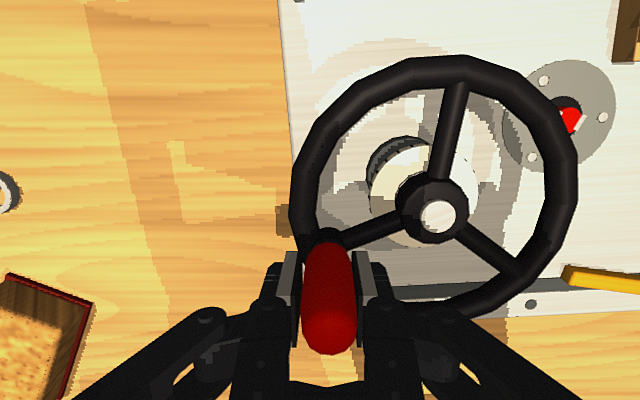

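Run:
```python
from h import *
c=dict(np.load("w7.npz"));f=c["frame"]
cv2.imwrite("pics/w7z.png",cv2.resize(f[110:275,105:295],None,fx=4,fy=3.6,interpolation=cv2.INTER_CUBIC))
```

```text
(no output)
```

View pics/w7z.png

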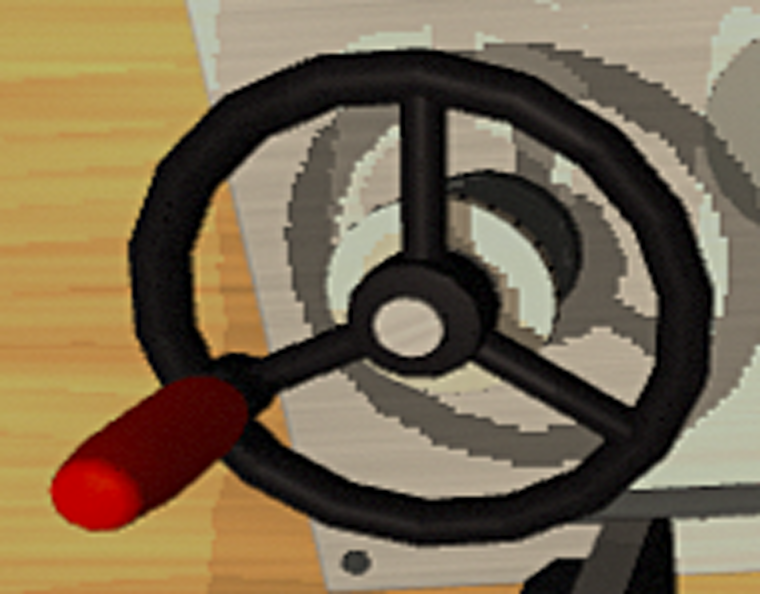

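Run:
```python
from h import *
c=dict(np.load("w7.npz"))
hub=onz(c,(207,200.55),.088);ht=onz(c,(128.75,246.7),.144);d=(ht-hub)[:2]
print(hub,ht,np.linalg.norm(d),np.degrees(np.arctan2(d[1],d[0])))
P=np.array([.5819,-.0428]);u=lambda a:np.array([np.cos(a),np.sin(a)])
a=np.radians(-90.)
pos=P+.058*u(a)+.040*u(a+np.pi/2);o=down(a+np.pi)
print(pos,robot.ik([*pos,.199],o))
robot.gripper_to(0.0,25)
robot.move_pose([*pos,.30],o)
robot.move_linear([*pos,.199],max_speed=.12)
print(robot.get_time(),robot.get_ft_force().round(2),robot.get_tool_pos())
s=robot.camera("scene");cv2.imwrite("pics/s8.png",cv2.resize(s["frame"][130:290,250:430],None,fx=4,fy=3.7,interpolation=cv2.INTER_CUBIC))
```

```text
[0.53995675 0.14475997 0.088     ] [0.51932711 0.19353141 0.144     ] 0.05295502819569525 112.92767806516089
[ 0.6219 -0.1008] [-0.3374745   0.59220254  1.5633688   0.          0.98602132 -1.90827082]
32.2417 [ 0.32  0.47 -0.  ] [ 0.62233554 -0.1009353   0.19979381]
```

View pics/s8.png

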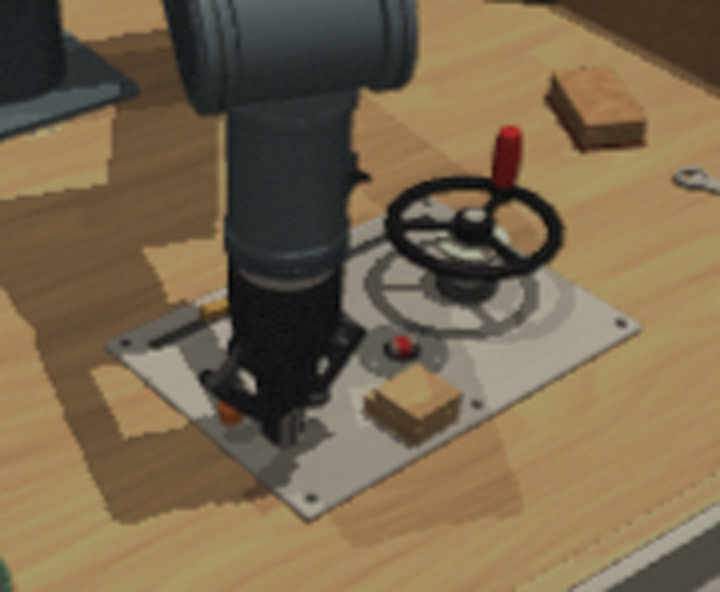

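The camera puts the handle at about 113° against 110° from the arm. The measured radius is 53 mm instead of 56, so that reading has a few degrees of error; the tolerance is ±36°. The fingers stand on the +x side of the lever, clear of the test piece. Now I'll push it in small force-checked steps.

```bash
cat > lev.py <<'E'
from h import *
P=np.array([.5819,-.0428]);u=lambda a:np.array([np.cos(a),np.sin(a)])
def push(a0,a1,n,d,lim,speed=.08):
    for a in np.linspace(a0,a1,n):
        t=np.radians(a);p=P+.058*u(t)+d*u(t+np.pi/2)
        robot.move_linear([*p,.199],down(t+np.pi),max_speed=speed)
        f=robot.get_ft_force();m=f[:2]@u(t+np.pi/2)
        print("%.1f tan %.2f rad %.2f z %.2f t %.2f"%(a,m,f[:2]@u(t),f[2],robot.get_time()),flush=True)
        if np.linalg.norm(f)>lim: print("LIMIT");return a
E
python3 - <<'E'
from lev import *
push(-90,-90,1,.026,12)
push(-90,-90,1,.0185,12)
push(-96,-150,10,.0185,14)
E
```

```text
-90.0 tan 0.15 rad 0.03 z -0.49 t 32.62
-90.0 tan 0.07 rad 0.62 z 0.11 t 32.87
-96.0 tan 0.57 rad -0.95 z 1.30 t 33.12
-102.0 tan 1.20 rad 0.75 z 0.45 t 33.38
-108.0 tan 0.92 rad 0.07 z 1.45 t 33.64
-114.0 tan 0.44 rad 0.87 z 1.08 t 33.90
-120.0 tan 1.06 rad 0.89 z 1.23 t 34.16
-126.0 tan 0.70 rad 0.16 z 0.50 t 34.42
-132.0 tan 0.66 rad -0.01 z 0.63 t 34.67
-138.0 tan 0.41 rad 0.07 z -0.25 t 34.93
-144.0 tan 0.80 rad -0.67 z -0.16 t 35.19
-150.0 tan -0.74 rad 0.18 z -0.70 t 35.45
```

Run:
```python
from lev import *
s=robot.camera("scene");cv2.imwrite("pics/s9.png",cv2.resize(s["frame"][130:290,250:430],None,fx=4,fy=3.7,interpolation=cv2.INTER_CUBIC))
s=robot.camera("wrist");cv2.imwrite("pics/w9.png",s["frame"])
```

```text
(no output)
```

View pics/s9.png

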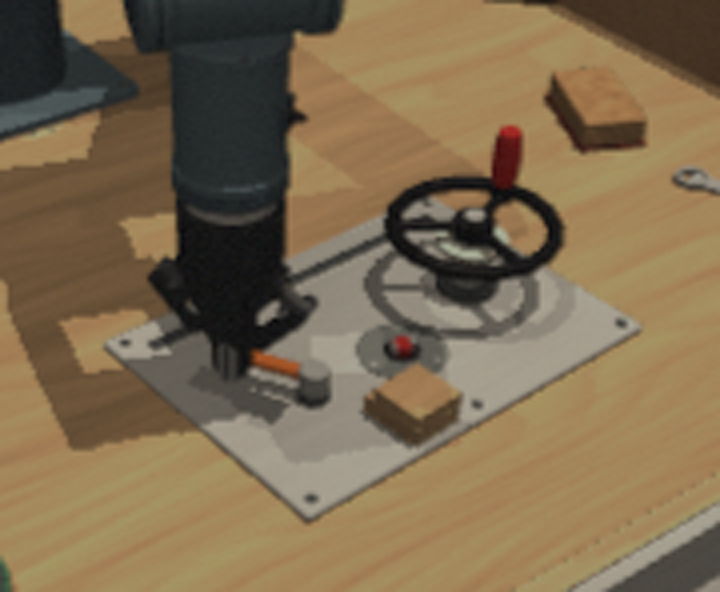

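View pics/w9.png

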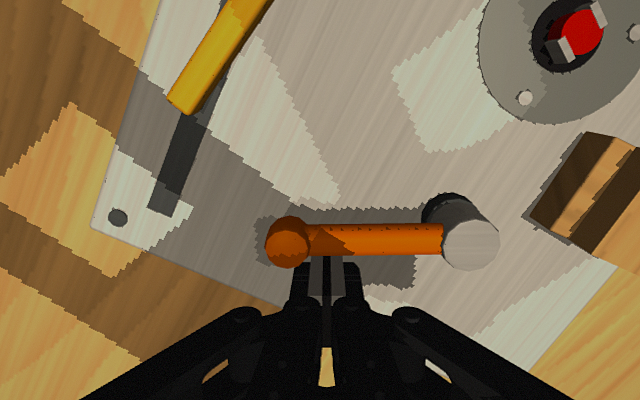

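The lever, from knob (288,242) to boss (470,245) in the wrist view, swings along with the fingers. I'll push on gently until the stop.

Run:
```python
from lev import *
r=push(-153,-162,4,.0185,10,.05)
if r is None: r=push(-163,-180,18,.0185,10,.03)
c=robot.camera("wrist");cv2.imwrite("pics/w10.png",c["frame"])
```

```text
-153.0 tan 1.27 rad -0.24 z -0.92 t 35.80
-156.0 tan 3.03 rad -0.33 z -0.77 t 36.05
-159.0 tan 1.52 rad -0.87 z -1.61 t 36.30
-162.0 tan 1.06 rad -0.83 z -0.31 t 36.55
-163.0 tan 2.39 rad -0.09 z -1.47 t 36.80
-164.0 tan 1.92 rad 0.15 z -1.19 t 37.05
-165.0 tan 3.11 rad -0.56 z -1.22 t 37.30
-166.0 tan 1.93 rad 0.53 z -1.39 t 37.55
-167.0 tan 2.97 rad 0.11 z -1.43 t 37.80
-168.0 tan 3.77 rad 1.33 z -2.04 t 38.05
-169.0 tan 7.08 rad -0.30 z -1.97 t 38.30
-170.0 tan 10.96 rad 0.87 z -3.94 t 38.55
LIMIT
```

View pics/w10.png

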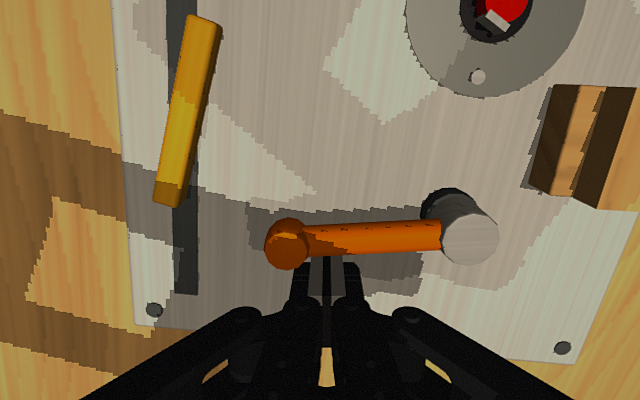

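The force climbed from 3 N to 11 N over 2°, so the stop was met near -168°, close to the predicted -167°. I'll back off, lift, and check from above.

Run:
```python
from lev import *
t=np.radians(-170);p=P+.058*u(t)+.045*u(t+np.pi/2)
robot.move_linear([*p,.199],max_speed=.08)
robot.move_linear([*p,.36],max_speed=.2)
robot.move_pose([0.57,0.03,0.44],down(-np.pi/2))
c=robot.camera("wrist");cv2.imwrite("pics/w11.png",c["frame"]);np.savez("w11.npz",**c)
print(robot.get_time(),robot.get_ft_force().round(2))
```

```text
41.825 [0.8  0.04 0.49]
```

View pics/w11.png

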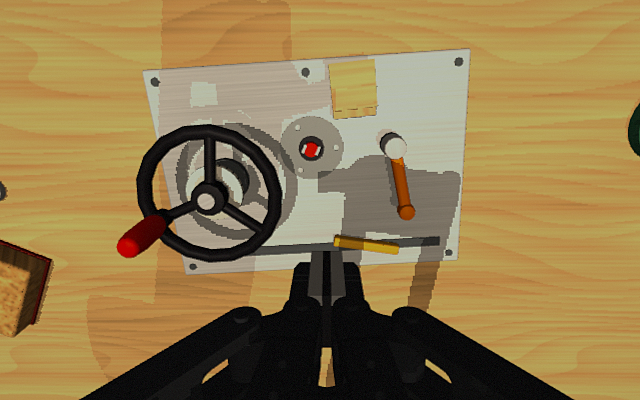

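Run:
```python
from h import *
c=dict(np.load("w11.npz"))
b=onz(c,(395,147.5),.040);k=onz(c,(406,212),.042);d=(k-b)[:2];a=np.degrees(np.arctan2(d[1],d[0]))
print(np.linalg.norm(d),a,"rel to plate -y (rad):",np.radians(-90+3.55-a))
robot.job_done()
```

```text
0.07323096169581912 -167.19184376053943 rel to plate -y (rad): 1.409211017752253
the job is handed in; nothing more can be done
```

The cutter should now be up two true turns, give or take about 0.02 turn, and the lock lever is against its stop. The job was handed in at about 42 s of the 72 s allowed, and it reports no verdict. I could not measure the cutter height in the images; the two turns come from arm angle and force.

- **Winding:** I held the handle with a 25 N grip and wound clockwise only. The slack ran out at -249° ± 5° on the wheel, where the drag rose from about 0 N to a steady 6–9 N, measured at rest. I stopped at an arm-measured -970°, about two turns (2.0 mm of lift) past the bite, with no winding back.
- **Lever:** I pushed it clockwise with shut fingers until the force rose from 3 N to 11 N at the stop. The last image puts it 1.41 rad from the open direction, against the stated 1.40 rad.
- **Other objects:** The robot was clear of everything at hand-in. The bar and test piece on the plate look unmoved in the last view. I did not photograph the hammer, marker and wrench again at the end, but the arm did not go near them.
- **One disagreement:** The camera put the handle at 113° and the arm at 110°. The camera's handle radius also came out at 53 mm instead of 56 mm, so I trusted the arm; 3° is well inside the ±36° tolerance.

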